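# Put the pocket meter away in its foam tray

## Robot

A 6-joint arm with a two-finger parallel gripper is mounted at the origin on a cart in front of the work surface, level with it; the furniture and walls round the work are solid. World frame = base frame: x ahead of the robot, y to its left, z up, the work surface at z = 0. Lengths are in m, angles in degrees, forces in N, time in s.
With the tool pointing down it reaches from about 0.25 to 0.725 m from the base axis. Payload 9.7 kg.
Tool frame: the origin (TCP) lies midway between the tips of the shut fingers; the grasp point (between the pads) lies 19 mm behind it; z points along the fingers, y is the direction in which the jaws open and shut (so a half turn about z gives the same grasp; the last joint's range is limited). The gripper opens to 85 mm and grips with 20 to 120 N. Pads are 22 mm wide; open, the fingers measure 114 mm over their backs; the gripper's body (76 mm by 85 mm) begins 54 mm behind the grasp point. The pads swing forward as they close: fully open they stand 13 mm farther back than shut.
Start: joints at [-69.099, 4.979, 10.078, 95.1, 0, 90], TCP at [0.196, -0.514, 0.231] pointing down, gripper open.
Joint ranges: [-179.16, 179.16], [-48.56, 103.87], [-65.8, 70.77], [-126.05, 130.52], [-82.76, 87.17], [-180, 180]. Speed limits (degrees/s): [127.2, 127.2, 147.25, 180, 180, 180].

## Interface

Orientations are given as [roll, pitch, yaw] about the fixed x, y, z axes, in that order (R = Rz(yaw) Ry(pitch) Rx(roll)).
In Python, from workcell import get_obs, camera, get_calibration, job_done gives the robot as it stands.
- The arm moves only by the tool play_rows, never from a script. Its argument "commands" is text: rows parted by semicolons, each of 5 numbers parted by spaces: the opening, from 0 (shut) to 1 (fully open), then the shift along the world's x, y, z in mm, then the turn about the world's z in degrees. A call has 1 to 10 rows; each row is the pose to reach, as a shift and turn from the pose commanded when the call began; what a row does not reach only later rows make up. A row lasts 1/12 s, in which the tool goes at most 41.7 mm and 7.16 degrees, less where a joint would pass 70% of its speed; a pose out of reach is approached as far as the arm can. A call with a gripper value outside its range is refused whole. The fingers move at their own pace and stop on an object; "force" is the grip in N (left out, the last holds). Time passes only in rows, so rows that repeat a pose let the fingers close. It gives the time, the measured TCP pose, the force and the opening at its end, in the units of the state.
- get_obs(): the state, without advancing time (a new reading comes with each control period).
- camera(name): name is "scene" or "top" or "wrist"; returns the picture (480x640x3 uint8, red, green, blue); there is no depth.
- get_calibration(name): a dict with "fx", "fy", "cx", "cy" (pixels), "eye" and "attitude" of the camera in the world; the wrist camera has in their place "mount" (4x4, takes a point from camera to tool coordinates, whose origin is the TCP and whose axes are the flange's). Camera axes: x right, y down, z forward; pixel columns grow to the right and rows downward; lengths in m; the calibration is good to about 2 mm. A picture is of the moment at which its call begins: read the wrist's pose just before it. get_calibration takes no time and is no camera call.
- job_done(): hands the job in, once; it reports no verdict.
The state is a dict: "time": time; "q": joint angles; "qd": joint speeds; "joint_efforts": joint torques, N m; "ee_pos": TCP position; "tcp_rot": TCP orientation; "wrist_force": force on the tool from outside, world axes, zero at the start; "torque": the same for the moment, N m; "opening": finger opening in m.
Only numpy, scipy, OpenCV 4.12 (cv2) and the standard library are available. Lean on these libraries where they do the work, as an engineer would, in place of code of your own. Each camera call takes 0.05 s, during which the arm holds its last target.

## Task

Put the pocket meter away: lift it out of its bench stand, lay it down flat on the open worktop with its display upward and let go, then take it again and press it into the matching cutout of the foam tray until it is fully home, level and flush with the foam, display up. Leave the glass flask and the measuring cylinder standing where they are.

Things in the scene. Friction and masses are not known exactly. Their poses are not given: they have to be found in the camera images.
- meter_center (a point): Pocket meter, loose, 0.09-0.15 kg: white body 34 wide x 18 thick x 86 mm long, round grey probe below (13 mm thick, 48 mm long). The point is the body's centre, 91 mm from the probe tip; z axis: from probe to cap; x: out of the display face; y: across the width. It starts upright, probe down, in the stand (point 99 mm up). Lying flat the point is 9 mm up.
- meter_cap (a point): Centre of the meter's flat top end, 43 mm from the body's centre, axes as the meter. The top 8 mm are an orange cap; on its flat top a dark bar lies on the display side. The display face has a dark screen near the cap and a blue and a red button; the back is plain white.
- stand: White bench stand, fixed: foot 76 x 66 mm, 6 mm high, column 36 x 38 mm up to 56 mm, on which the body's underside rests; the probe hangs loosely (1.5 mm play or more) in the 16 x 18 mm socket. Raise the meter 50 mm to clear it. Origin: centre of the underside.
- tray: Foam tray, fixed: dark foam in a black shell, 178 x 128 mm, foam top 30 mm above the worktop; origin: centre of the underside, axes as the cutout's. Two vial caps (yellow, blue), 21 mm wide, stand 6 mm above the foam at x 45, y +-36 mm.
- cutout (a point): Where the body's centre must end: 21 mm above the worktop, meter flush with the foam. x: along the cutout toward the probe end, y: across, z: up. 18 mm deep, orange floor 12 mm up. Body pocket 90 x 36.4 mm (play 2 mm at each end, 1.2 mm each side), probe channel 20 mm wide, 3 mm play past the tip. Finger hollows 10 mm deep, 36 (x) by 30 mm (y), on both sides at the body's middle.
- rib_crest (a point): One of four springy foam ribs (this one at x -32, y +15.5 mm from the cutout's point; the others mirror it in x and y). They stick 2.7 mm into the pocket, crest 9.5 mm below the foam's top, and yield sideways. The meter stays on them, or stuck part-way between them, until pushed down at its middle with some 10 to 25 N.
- flask_mid (a point): Loose glass conical flask , amber below, 52 mm wide, 85 mm high, standing; the point is half-way up.
- cylinder_mid (a point): Loose glass measuring cylinder, tube 32 mm, hexagonal foot 57 mm, 201 mm high, standing; the point is half-way up.
Not all that is in view belongs to the job. Leave any green look-alike of the part that bears meter_center alone.

How it is judged (in metres and radians):
On the way:
1. the meter lies flat on the open worktop, display up, let go (height (world z) of meter_center below 0.014 m and angle between meter_center's own x axis and vertical below 0.12 rad and contact force between the fingers and meter below 0.2 N), for 0.2 s.
At the end, for the whole second after the job is handed in: The meter rests in the cutout, display up and let go: its body's centre within 4 mm along, 3 mm across and less than 2 mm above its seated place, level within 0.05 rad, in line with the cutout within 0.06 rad (x of meter_center in the frame of cutout between -0.004 and 0.004 m and y of meter_center in the frame of cutout between -0.003 and 0.003 m and z of meter_center in the frame of cutout between -0.003 and 0.002 m and angle between meter_center's own x axis and vertical below 0.05 rad and angle between the z axis of meter_center and the x axis of cutout, either way round below 0.06 rad and linear speed of meter below 0.01 m/s); the robot touches nothing.
It fails at once if the flask is tipped or shifted more than 30 mm (distance of flask_mid from where it was at the start of the episode above 0.03 m or angle between flask_mid's own z axis and vertical above 0.5 rad).
It fails at once if the measuring cylinder is tipped or shifted more than 30 mm (distance of cylinder_mid from where it was at the start of the episode above 0.03 m or angle between cylinder_mid's own z axis and vertical above 0.5 rad).
It also fails if it takes over 61 s, if anything falls off the work surface, if the arm or the gripper's body presses on something with over 40 N, if the wrist force passes 120 N, or if a joint passes its speed limit or range.

## Working session

There is one attempt and no reset: what is moved stays moved. The work goes in short steps, Python scripts to look and compute and a tool call to move; the robot and the scene stay as the last step left them, time stands still between calls to the robot, and variables do not carry over. Pictures are saved under pics/ and viewed, and the job is handed in when it is done.

Besides the shell and the picture viewer there is one more tool, called after "Request:" as name(argument=value, ...) on one line, values as JSON. play_rows: Moves the arm, as the interface text tells. Its arguments: {"type":"object","properties":{"commands":{"type":"string"},"force":{"type":"number"}},"required":["commands"]}

```bash
mkdir -p pics; ls
python3 - <<'E'
from workcell import *
import cv2
for n in ["scene","top","wrist"]:
    o=get_obs()
    im=camera(n); cv2.imwrite(f"pics/{n}0.png",im[:,:,::-1]); 
    print(n,get_calibration(n))
print(o)
E
```

```text
pics
scene {'fx': 468.2300158013493, 'fy': 468.2300158013493, 'cx': 317.9906251337817, 'cy': 242.07876822144596, 'eye': array([0.13694458, 0.76441215, 0.60522784]), 'attitude': array([-119.31117644,    0.63537637, -150.76087477])}
top {'fx': 516.7479050565813, 'fy': 516.7479050565813, 'cx': 320.98403977382395, 'cy': 233.25067144017177, 'eye': array([ 0.33910398, -0.04604498,  1.43308269]), 'attitude': array([-169.87868086,    0.42082411,  -91.45974742])}
wrist {'fx': 362.9792898271457, 'fy': 362.9792898271457, 'cx': 320.5524967120526, 'cy': 239.64498448196417, 'mount': array([[-7.94865128e-05, -9.65778951e-01, -2.59366559e-01,
         6.49993954e-02],
       [ 9.99999183e-01, -4.07659861e-04,  1.21150108e-03,
        -1.25996142e-03],
       [-1.27577557e-03, -2.59366251e-01,  9.65778194e-01,
        -1.43798359e-01],
       [ 0.00000000e+00,  0.00000000e+00,  0.00000000e+00,
         1.00000000e+00]])}
{'time': 0.1, 'q': array([-6.90978626e+01,  5.00820566e+00,  1.00393660e+01,  9.50971082e+01,
       -1.02173390e-03,  8.99995122e+01]), 'qd': array([-0.01538204, -0.07160679,  0.23473289,  0.03099622,  0.03170452,
        0.02494714]), 'joint_efforts': array([-4.69982042e-04, -5.21560156e+01,  4.65653622e+01,  1.60506566e-02,
        2.31844189e-05, -8.53100460e-06]), 'ee_pos': array([ 0.19615439, -0.51363431,  0.23065481]), 'tcp_rot': array([-1.79934052e+02,  1.02117173e-03,  2.09026264e+01]), 'wrist_force': array([-1.65421164e-04, -5.12403912e-01,  5.36115487e-01]), 'torque': array([-0.02203794, -0.0203078 ,  0.00306733]), 'opening': 0.08543001656069119}
```

View pics/scene0.png

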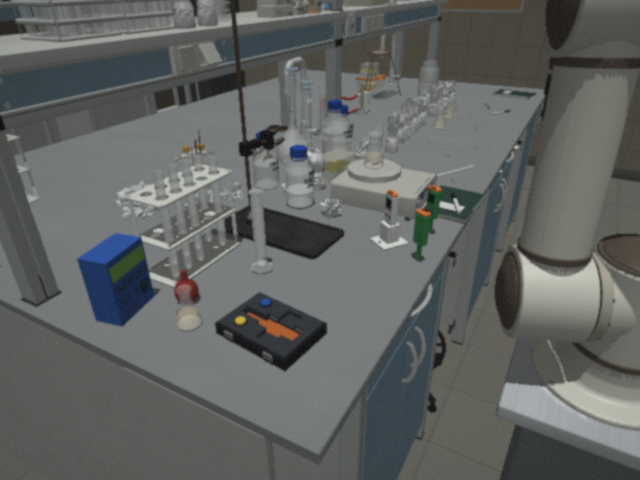

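View pics/top0.png

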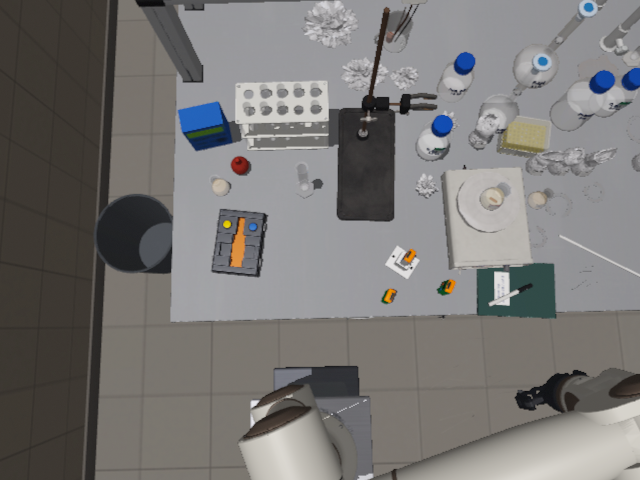

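View pics/wrist0.png

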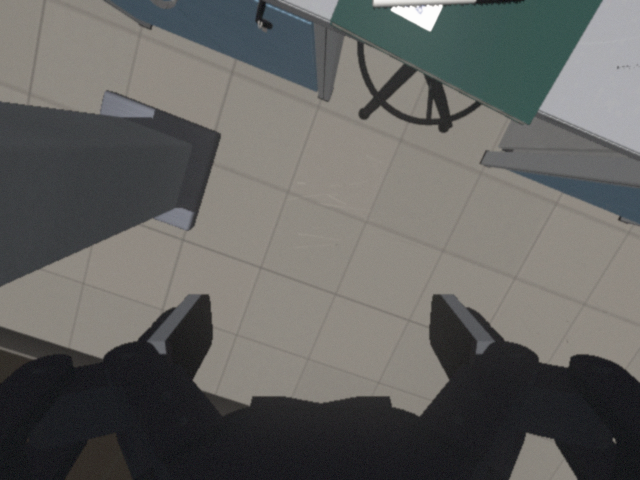

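```bash
cat > h.py <<'E'
import numpy as np,cv2
from scipy.spatial.transform import Rotation as R
from workcell import *
def cam(name,o=None):
    c=get_calibration(name)
    K=np.array([[c['fx'],0,c['cx']],[0,c['fy'],c['cy']],[0,0,1]])
    if name!='wrist': return K,R.from_euler('xyz',c['attitude'],degrees=True).as_matrix(),c['eye']
    o=o or get_obs(); T=R.from_euler('xyz',o['tcp_rot'],degrees=True).as_matrix()
    M=c['mount']; return K,T@M[:3,:3],T@M[:3,3]+o['ee_pos']
def ray(name,px,z,o=None):
    K,A,e=cam(name,o); d=A@np.linalg.solve(K,np.array([px[0],px[1],1.])); return e+d*(z-e[2])/d[2]
def proj(name,P,o=None):
    K,A,e=cam(name,o); p=K@(A.T@(np.asarray(P,float)-e)); return p[:2]/p[2]
def snap(name,fn,crop=None,s=1):
    o=get_obs(); im=camera(name)[:,:,::-1]
    cv2.imwrite('pics/full_'+fn,im)
    if crop: x,y,w,h=crop; im=im[y:y+h,x:x+w]
    cv2.imwrite('pics/'+fn,cv2.resize(im,None,fx=s,fy=s,interpolation=cv2.INTER_CUBIC)); return o
E
python3 - <<'E'
from h import *
im=cv2.imread('pics/top0.png')
def c(n,src,x,y,w,h,s): cv2.imwrite('pics/'+n,cv2.resize(cv2.imread(src)[y:y+h,x:x+w],None,fx=s,fy=s,interpolation=cv2.INTER_CUBIC))
c('t1.png','pics/top0.png',190,130,130,150,4)
c('t2.png','pics/top0.png',370,230,100,75,8)
c('s1.png','pics/scene0.png',360,170,90,100,6)
c('s2.png','pics/scene0.png',160,180,180,190,3)
E
```

```text
(no output)
```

View pics/t1.png

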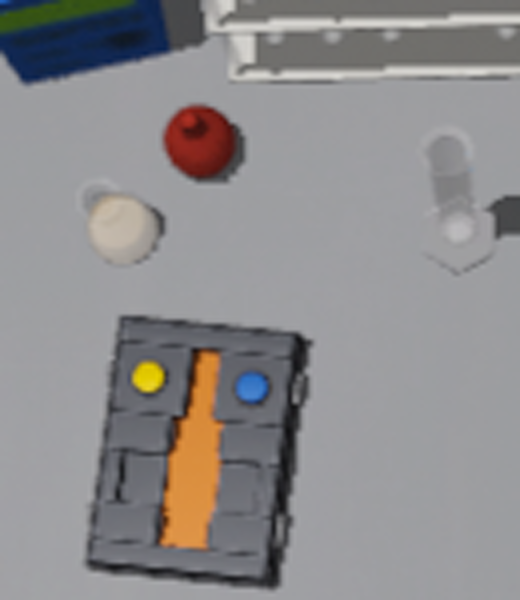

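View pics/t2.png

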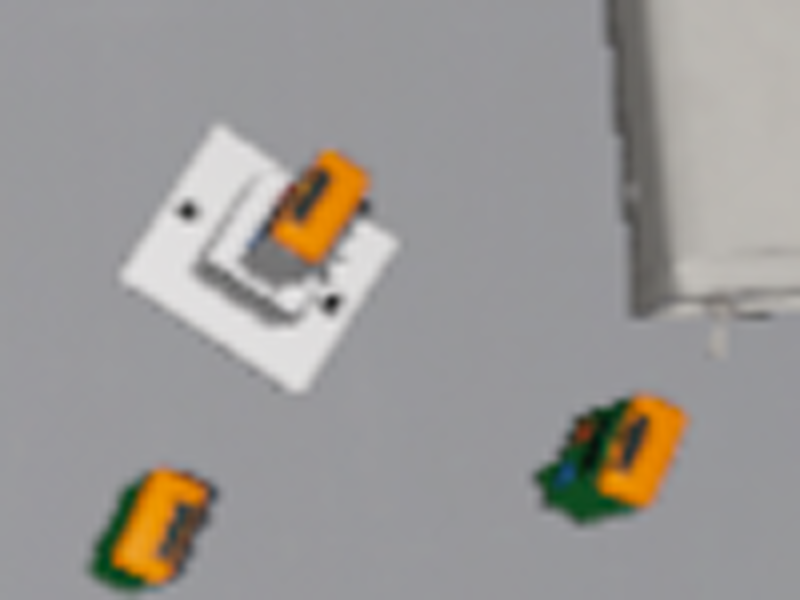

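View pics/s1.png

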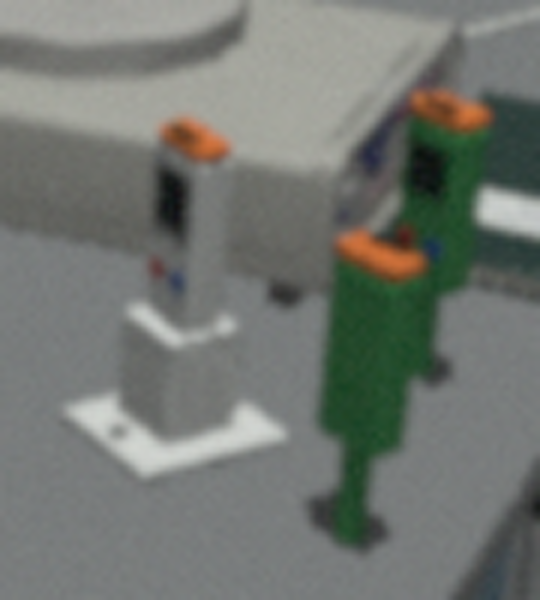

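View pics/s2.png

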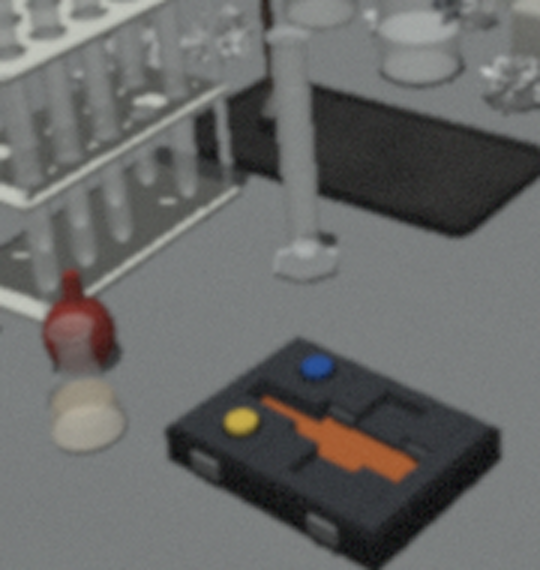

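Run:
```python
from h import *
np.set_printoptions(precision=4,suppress=True)
f=lambda p,o,s:(p[0]/s+o[0],p[1]/s+o[1])
def show(n,pts,o,s,z):
    Q=np.array([ray('top',f(p,o,s),z) for p in pts]); print(n,Q[:,:2].tolist(),'mean',Q.mean(0)); 
    d=np.diff(np.vstack([Q,Q[:1]]),axis=0); print('  len',np.linalg.norm(d,axis=1),'ang',np.degrees(np.arctan2(d[:,1],d[:,0]))); return Q
show('foot',[(215,122),(402,242),(300,393),(120,275)],(370,230),8,.006)
show('cap',[(325,150),(372,185),(320,265),(270,235)],(370,230),8,.142)
show('bar',[(325,170),(300,220)],(370,230),8,.142)
show('g1',[(155,467),(215,490),(165,585),(112,560)],(370,230),8,.142)
show('g2',[(640,395),(688,415),(645,508),(597,490)],(370,230),8,.142)
show('tray',[(120,317),(305,335),(275,585),(88,570)],(190,130),4,.03)
show('vials y,b',[(148,377),(251,388)],(190,130),4,.036)
show('flask',[(123,230)],(190,130),4,.02)
show('cyl',[(458,230)],(190,130),4,.01)
```

```text
foot [[0.5543664318262183, -0.25291381634165594], [0.5105679308172132, -0.31554158531836174], [0.45916240516358015, -0.2773347212176261], [0.5016460780701686, -0.2172815118667752]] mean [ 0.5064 -0.2658  0.006 ]
  len [0.0764 0.064  0.0736 0.0636] ang [-124.9669  143.3786   54.7231  -34.0537]
cap [[0.5240125908797529, -0.26736036930497614], [0.5125052586407116, -0.28150346541566407], [0.48765466722458584, -0.26375740392749947], [0.49752986429129675, -0.24860769089046608]] mean [ 0.5054 -0.2653  0.142 ]
  len [0.0182 0.0305 0.0181 0.0324] ang [-129.133   144.469    56.9021  -35.3027]
bar [[0.5176565216447062, -0.2670045970868521], [0.5020213083886315, -0.258274665833291]] mean [ 0.5098 -0.2626  0.142 ]
  len [0.0179 0.0179] ang [150.8232 -29.1768]
g1 [[0.4259077802553137, -0.2090014360868317], [0.418307135373496, -0.22727207112220077], [0.3894592094722565, -0.21031933286407223], [0.39755776498077844, -0.19429694136268222]] mean [ 0.4078 -0.2102  0.142 ]
  len [0.0198 0.0335 0.018  0.0319] ang [-112.5875  149.559    63.1856  -27.4147]
g2 [[0.44433297636953595, -0.36107605289242545], [0
[... 190 characters left out ...]
0329] ang [-114.5233  151.6129   67.7067  -27.8331]
tray [[0.6651775356807164, 0.23733125079306744], [0.6488660489994007, 0.1085368225328004], [0.47551293787517734, 0.13013951080829572], [0.48908256000241424, 0.2575876246448052]] mean [0.5697 0.1834 0.03  ]
  len [0.1298 0.1747 0.1282 0.1773] ang [-97.2179 172.8966  83.9225  -6.5619]
vials y,b [[0.6208457506179477, 0.21640889771746585], [0.6112090669013042, 0.14534224431491571]] mean [0.616  0.1809 0.036 ]
  len [0.0717 0.0717] ang [-97.7222  82.2778]
flask [[0.7304555793917622, 0.23778940659294556]] mean [0.7305 0.2378 0.02  ]
  len [0.] ang [0.]
cyl [[0.726675037057261, 0.001417309487748021]] mean [0.7267 0.0014 0.01  ]
  len [0.] ang [0.]
```

Request:
play_rows(commands="0.75 310 248 0 33.6;0.75 310 248 0 33.6;0.75 310 248 0 33.6;0.75 310 248 0 33.6;0.75 310 248 0 33.6;0.75 310 248 0 33.6;0.75 310 248 0 33.6;0.75 310 248 0 33.6;0.75 310 248 0 33.6;0.75 310 248 0 33.6", force=40)

```text
time: 0.98
ee_pos: [0.5088, -0.2628, 0.2307]
tcp_rot: [-180.0, -0.0, 54.6]
wrist_force: [0.7, -0.3, 0.1]
opening: 0.0639
```

Request:
play_rows(commands="0.75 0 0 0 0;0.75 0 0 0 0;0.75 0 0 0 0")

```text
time: 1.23
ee_pos: [0.5059, -0.266, 0.2311]
tcp_rot: [-180.0, 0.0, 54.5]
wrist_force: [-0.0, -0.7, 0.7]
opening: 0.0639
```

Run:
```python
from h import *
o=snap('wrist','w1.png'); print(o['ee_pos'],o['tcp_rot'],o['q'],o['time'])
c=o['ee_pos'];print(proj('wrist',[.506,-.2655,.142],o))
```

```text
[ 0.50585528 -0.26598837  0.23105908] [-1.79966565e+02  2.03992712e-02  5.45129010e+01] [-2.77284223e+01  8.02216558e+00  1.33782652e+01  9.53919825e+01
 -1.56987590e-02  9.77586876e+01] 1.2333
[321.99061411 243.34340629]
```

View pics/w1.png

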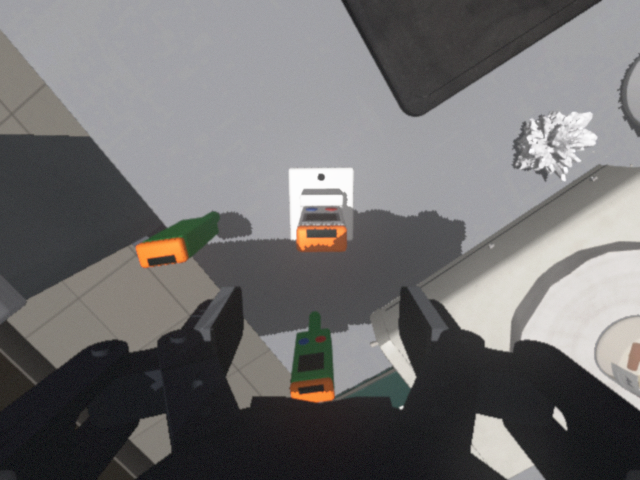

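Run:
```python
import cv2
cv2.imwrite('pics/w1c.png',cv2.resize(cv2.imread('pics/w1.png')[160:260,280:365],None,fx=6,fy=6,interpolation=cv2.INTER_CUBIC))
```

```text
(no output)
```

View pics/w1c.png

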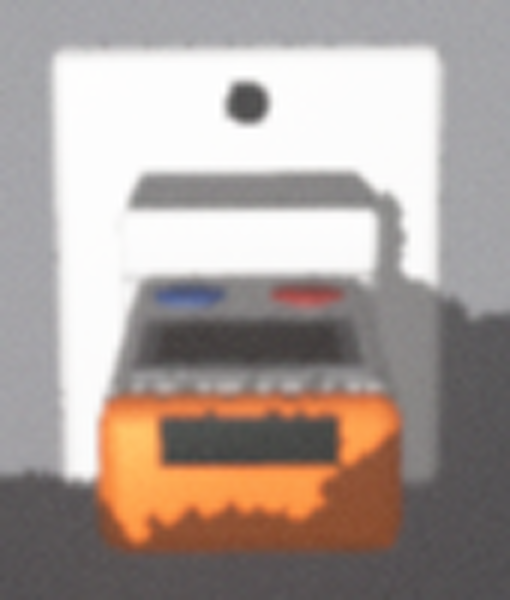

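Request:
play_rows(commands="0.75 1.5 2.5 -40 0;0.75 1.5 2.5 -75 0;0.75 1.5 2.5 -95 0;0.75 1.5 2.5 -105 0;0.75 1.5 2.5 -105 0;0 1.5 2.5 -105 0;0 1.5 2.5 -105 0;0 1.5 2.5 -105 0;0 1.5 2.5 -105 0;0 1.5 2.5 -105 0", force=40)

```text
time: 2.12
ee_pos: [0.5084, -0.2638, 0.1286]
tcp_rot: [179.8, -0.0, 54.5]
wrist_force: [-1.5, 0.1, 7.7]
opening: 0.0329
```

Request:
play_rows(commands="0 0 0 0 0;0 0 0 0 0")

```text
time: 2.28
ee_pos: [0.5085, -0.2638, 0.1286]
tcp_rot: [179.8, -0.0, 54.5]
wrist_force: [-1.2, 0.3, 6.9]
opening: 0.0328
```

Run:
```python
from h import *
o=snap('wrist','w2.png',(200,150,240,200),3); print(o['ee_pos'],o['opening'],o['wrist_force'])
```

```text
[ 0.50846816 -0.26382258  0.12859246] 0.032812529507262274 [-1.16992871  0.32218902  6.89469848]
```

View pics/w2.png

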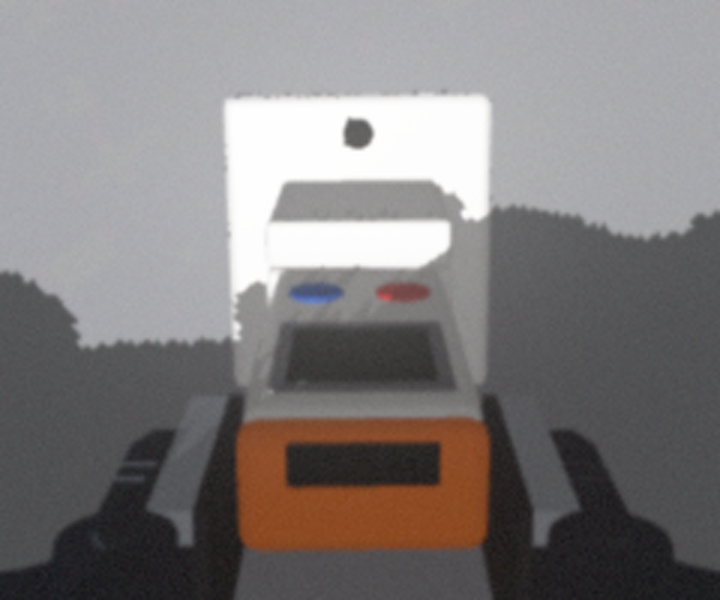

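Request:
play_rows(commands="0 0 0 15 0;0 0 0 35 0;0 0 0 60 0;0 0 0 70 0;0 0 0 70 0;0 0 0 70 0;0 0 0 70 0")

```text
time: 2.92
ee_pos: [0.5075, -0.2632, 0.1949]
tcp_rot: [-179.9, 0.0, 54.5]
wrist_force: [-0.2, 0.7, -2.0]
opening: 0.0327
```

Run:
```python
from h import *
o=snap('wrist','w3.png'); print(o['ee_pos'],o['opening'],o['wrist_force'])
snap('scene','s3.png',(330,120,140,140),4)
```

```text
[ 0.50747001 -0.26317595  0.1948851 ] 0.03269416903895252 [-0.20617094  0.73710257 -2.04732747]
```

View pics/w3.png

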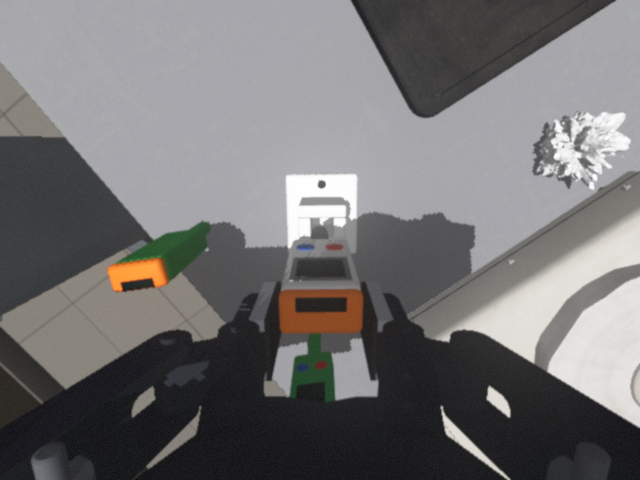

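View pics/s3.png

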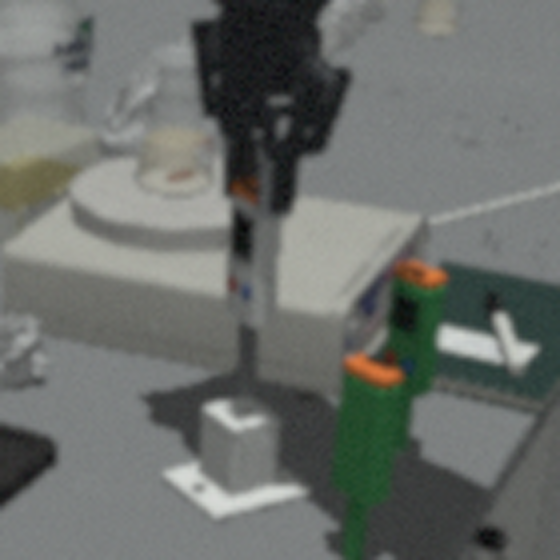

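Run:
```python
from h import *
print(ray('top',(300,320),0),ray('top',(365,221),0.01),ray('top',(338,215),0.01), ray('top',(265,277),0.03))
```

```text
[0.3556328  0.02149613 0.        ] [ 0.62494813 -0.16649723  0.01      ] [ 0.64421094 -0.0912739   0.01      ] [0.47302598 0.11314287 0.03      ]
```

Request:
play_rows(commands="0 2 40 15 -7;0 5 80 15 -14;0 43 283 15 -61.7;0 43 283 15 -61.7;0 43 283 15 -61.7;0 43 283 15 -61.7;0 43 283 15 -61.7;0 43 283 15 -61.7;0 43 283 15 -61.7;0 43 283 15 -61.7")

```text
time: 3.85
ee_pos: [0.5479, -0.0233, 0.21]
tcp_rot: [-178.1, 0.2, -3.3]
wrist_force: [0.2, -1.6, -0.9]
opening: 0.0329
```

Request:
play_rows(commands="0 0 0 0 0;0 0 0 0 0;0 0 0 0 0")

```text
time: 4.1
ee_pos: [0.5479, -0.0236, 0.2108]
tcp_rot: [-178.1, 0.1, -3.4]
wrist_force: [0.4, 0.3, -1.3]
opening: 0.0327
```

Run:
```python
from h import *
o=get_obs();print(o['q'],o['wrist_force'],o['torque'])
```

```text
[ -3.42836777   4.45853151   7.23252455  92.87288654   1.86171471
 179.95242371] [ 0.38185531  0.31947453 -1.31700807] [-0.04242516 -0.0750266   0.00593413]
```

Request:
play_rows(commands="0 0 43 0 -3.8;0 0 43 0 -3.8;0 0 43 0 -3.8;0 0 43 0 -3.8")

```text
time: 4.43
ee_pos: [0.5455, -0.0189, 0.2113]
tcp_rot: [-176.5, 0.1, -3.7]
wrist_force: [-0.3, 0.4, -1.9]
opening: 0.0331
```

Run:
```python
from h import *
o=snap('wrist','w4.png');print(o['q'],o['tcp_rot'],o['ee_pos'])
```

```text
[ -3.80258209   4.08402702   6.84332733  92.86667901   3.4783195
 179.94566076] [-1.76521580e+02  1.04081846e-01 -3.74834286e+00] [ 0.54552195 -0.01892888  0.21129232]
```

View pics/w4.png

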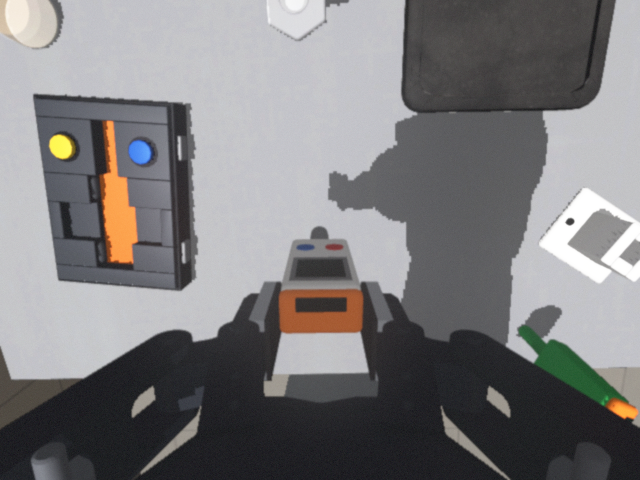

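Request:
play_rows(commands="0 0 -20 0 15;0 0 -20 0 15;0 0 -20 0 15;0 0 -20 0 15;0 0 -20 0 15")

```text
time: 4.9
ee_pos: [0.5456, -0.0387, 0.2113]
tcp_rot: [-176.5, 0.1, 11.0]
wrist_force: [0.7, 0.5, -2.1]
opening: 0.0328
```

Run:
```python
from h import *
o=get_obs();print(o['q'],o['tcp_rot'],o['ee_pos'])
```

```text
[ -5.78966556   5.29060657   8.12282125  93.96144696   3.33304984
 163.15013333] [-1.76482945e+02  1.15279968e-01  1.10308848e+01] [ 0.54555082 -0.03866079  0.21126619]
```

Request:
play_rows(commands="0 0 0 -40 0;0 0 0 -75 0;0 0 0 -86 0;0 0 0 -92 0;0 -5 -1 -93 0;0 -13 -2.5 -94 0;0 -22 -4 -95 0;0 -32 -6 -97 0;0 -42 -8 -100.5 0;0 -42 -8 -100.5 0", force=20)

```text
time: 5.73
ee_pos: [0.5036, -0.0469, 0.1138]
tcp_rot: [-176.5, -0.1, 11.1]
wrist_force: [-0.3, 0.1, 9.1]
opening: 0.033
```

Run:
```python
from h import *
o=snap('scene','s5.png',(220,140,160,160),4);print(o['wrist_force'],o['tcp_rot'],o['ee_pos'],o['opening'])
snap('wrist','w5.png')
```

```text
[-0.33380548  0.14383439  9.06845059] [-1.76522053e+02 -1.15633222e-01  1.11173878e+01] [ 0.50360126 -0.04687856  0.11380521] 0.032989769583145055
```

View pics/s5.png

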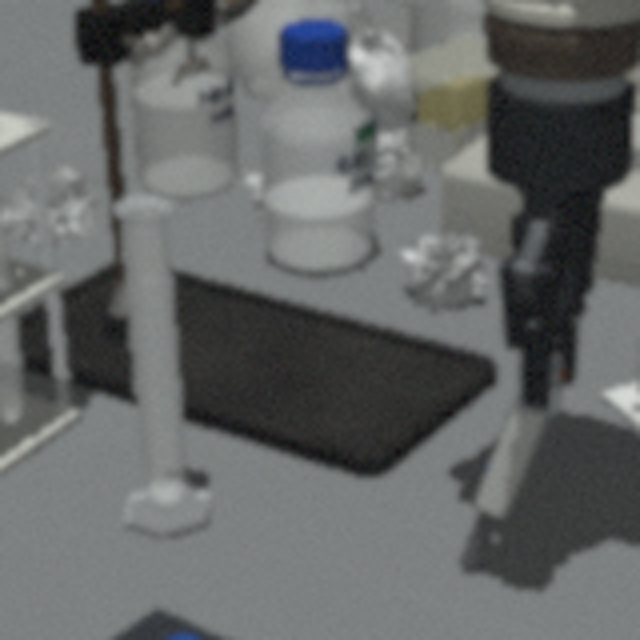

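View pics/w5.png

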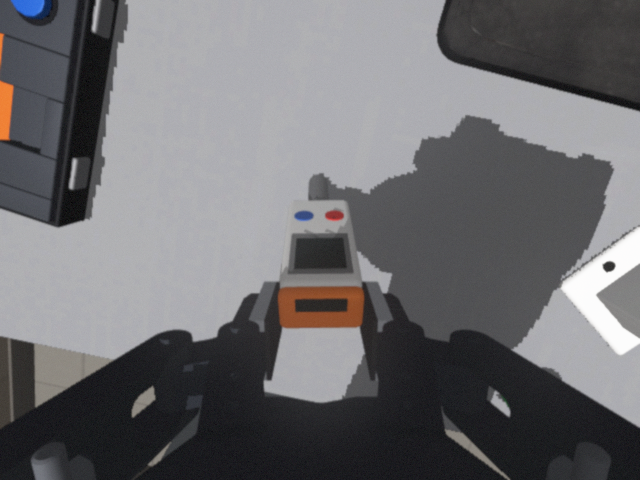

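Request:
play_rows(commands="0 -10 -2 -4 0;0 -20 -4 -9 0;0 -29 -5.5 -15 0;0 -37 -7 -21 0;0 -45 -9 -29 0;0 -52 -10.5 -37 0;0 -59 -12 -46 0;0 -65 -13 -55 0;0 -70 -14 -65 0;0 -74 -14.5 -74 0")

```text
time: 6.67
ee_pos: [0.4297, -0.0612, 0.0384]
tcp_rot: [-176.5, 0.0, 11.1]
wrist_force: [-4.1, 1.1, 4.6]
opening: 0.0328
```

Run:
```python
from h import *
o=snap('scene','s6.png',(220,140,160,160),4);print(o['wrist_force'],o['tcp_rot'],o['ee_pos'],o['opening'])
snap('wrist','w6.png')
```

```text
[-4.06814405  1.14352244  4.62851925] [-1.76490926e+02  1.34888168e-03  1.11400577e+01] [ 0.42972799 -0.06124365  0.03842967] 0.03283747630617196
```

View pics/s6.png

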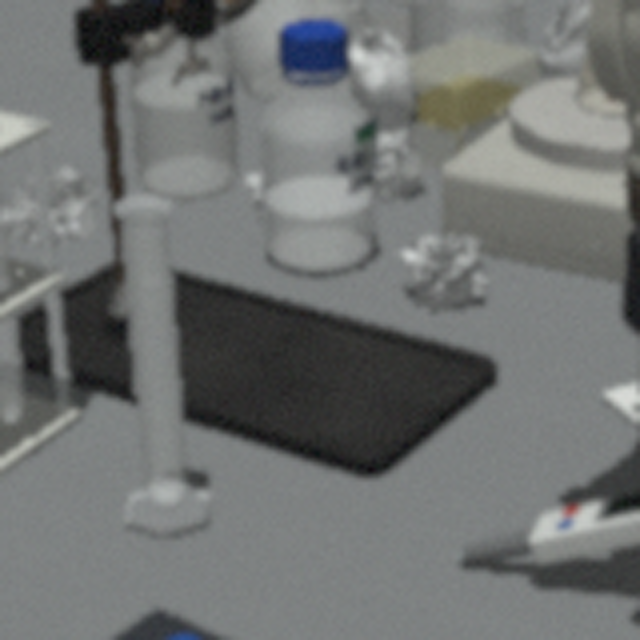

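View pics/w6.png

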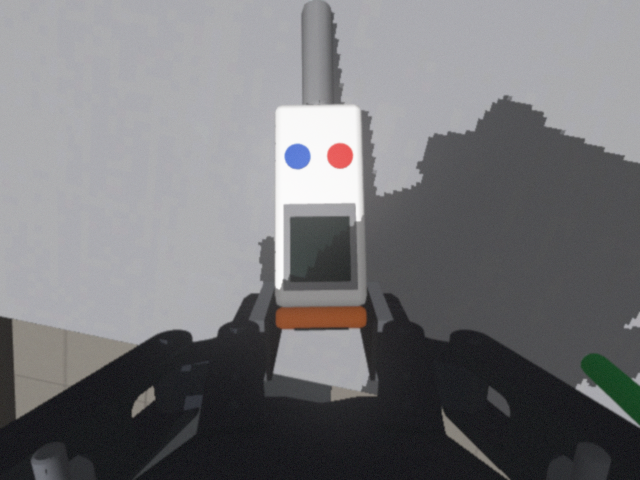

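Request:
play_rows(commands="0 -3 -0.5 -10 0;0 -5 -1 -20 0;0 -6 -1 -29 0;0 -6 -1 -31 0;0 -6 -1 -31 0;0.5 -6 -1 -31 0;0.6 -6 -1 -31 0;0.6 -6 -1 -31 0;0.6 -6 -1 -31 0;0.6 -6 -1 -31 0")

```text
time: 7.6
ee_pos: [0.4236, -0.0625, 0.0059]
tcp_rot: [-176.5, 0.1, 11.2]
wrist_force: [0.8, 0.1, 0.2]
opening: 0.0512
```

Run:
```python
from h import *
o=snap('wrist','w7.png');print(o['wrist_force'],o['tcp_rot'],o['ee_pos'],o['opening'])
```

```text
[0.78835533 0.06910134 0.22237546] [-1.76483222e+02  1.02973332e-01  1.12273708e+01] [ 0.42358041 -0.06248215  0.00592375] 0.05115548249945172
```

View pics/w7.png

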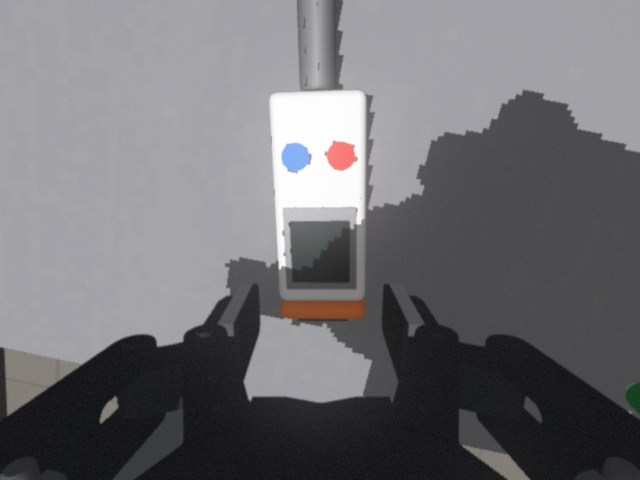

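Request:
play_rows(commands="0.6 0 0 40 0;0.6 0 0 80 0;0.6 30 30 120 7;0.6 60 60 150 14;0.6 60 60 190 65;0.6 60 60 190 65;0.6 60 60 190 65;0.6 60 60 190 65;0.6 60 60 190 65;0.6 60 60 190 65")

```text
time: 8.48
ee_pos: [0.4836, -0.0024, 0.1958]
tcp_rot: [-176.5, 0.1, 68.6]
wrist_force: [-0.5, -0.0, -0.3]
opening: 0.0513
```

Request:
play_rows(commands="0.6 0 0 0 71;0.6 0 0 0 71;0.6 0 0 0 71;0.6 0 0 0 71;0.6 0 0 0 71;0.6 0 0 0 71;0.6 0 0 0 71;0.6 0 0 0 71;0.6 0 0 0 71;0.6 0 0 0 71")

```text
time: 9.32
ee_pos: [0.4835, -0.0024, 0.1958]
tcp_rot: [-176.5, 0.1, 139.6]
wrist_force: [-1.4, -0.5, -0.4]
opening: 0.0513
```

Request:
play_rows(commands="0.6 0 0 0 71;0.6 0 0 0 71;0.6 0 0 0 71;0.6 0 0 0 71;0.6 0 0 0 71;0.6 0 0 0 71;0.6 0 0 0 71;0.6 0 0 0 71;0.6 0 0 0 71;0.6 0 0 0 71")

```text
time: 10.15
ee_pos: [0.4834, -0.0024, 0.1958]
tcp_rot: [-176.5, 0.1, -149.4]
wrist_force: [-0.1, -0.3, -0.7]
opening: 0.0511
```

Run:
```python
from h import *
o=get_obs();print(o['q'],o['tcp_rot'],o['ee_pos'],o['opening'])
```

```text
[  1.49680706  -6.58841069  -5.36149462  89.42164494  -3.02800965
 -29.11281725] [-1.76476682e+02  1.05134927e-01 -1.49434860e+02] [ 0.48344734 -0.00242746  0.19583676] 0.05112165849961023
```

Request:
play_rows(commands="0.6 0 0 0 71;0.6 0 0 0 71;0.6 0 0 0 71;0.6 0 0 0 71;0.6 0 0 0 71;0.6 0 0 0 71;0.6 0 0 0 71;0.6 0 0 0 71;0.6 0 0 0 71;0.6 0 0 0 71")

```text
time: 10.98
ee_pos: [0.4834, -0.0025, 0.1958]
tcp_rot: [-176.5, 0.1, -78.4]
wrist_force: [0.4, -1.1, -0.2]
opening: 0.0517
```

Request:
play_rows(commands="0.6 0 0 0 71;0.6 0 0 0 71;0.6 0 0 0 71;0.6 0 0 0 71;0.6 0 0 0 71;0.6 0 0 0 71;0.6 0 0 0 71;0.6 0 0 0 71;0.6 0 0 0 71;0.6 0 0 0 71")

```text
time: 11.82
ee_pos: [0.4835, -0.0025, 0.1958]
tcp_rot: [-176.5, 0.1, -7.4]
wrist_force: [0.2, -0.3, 0.2]
opening: 0.0515
```

Request:
play_rows(commands="0.6 0 0 0 12;0.6 0 0 0 12;0.6 0 0 0 12")

```text
time: 12.07
ee_pos: [0.4825, 0.0293, 0.1957]
tcp_rot: [-177.8, 0.2, 2.1]
wrist_force: [-0.2, -0.4, 0.3]
opening: 0.0512
```

Run:
```python
from h import *
o=get_obs();print(o['q'],o['tcp_rot'],o['ee_pos'],o['opening'])
```

```text
[   2.15368916   -4.59795993   -3.49824529   91.24892547    2.23539683
 -179.9261191 ] [-1.77764797e+02  1.52092438e-01  2.07986423e+00] [0.48245842 0.02926798 0.19571674] 0.05115733650046347
```

Request:
play_rows(commands="0.6 0 -15 0 4;0.6 0 -15 0 4")

```text
time: 12.23
ee_pos: [0.4806, 0.0394, 0.1958]
tcp_rot: [-178.9, 0.2, 4.0]
wrist_force: [-0.1, -0.3, 0.1]
opening: 0.0512
```

Run:
```python
from h import *
o=get_obs();print(o['q'],o['tcp_rot'],o['ee_pos'],o['opening'])
```

```text
[   4.04294655   -4.72666279   -3.59369742   91.29109398    1.08748184
 -179.95558988] [-1.78912641e+02  1.58971424e-01  3.99854426e+00] [0.48060163 0.03939147 0.19577528] 0.05122527304916736
```

Request:
play_rows(commands="0.6 0 -15 0 3.8;0.6 0 -15 0 3.8")

```text
time: 12.4
ee_pos: [0.4781, 0.049, 0.1958]
tcp_rot: [-180.0, 0.2, 5.8]
wrist_force: [0.6, 0.5, 0.4]
opening: 0.0511
```

Run:
```python
from h import *
o=get_obs();print(o['q'],o['tcp_rot'],o['ee_pos'],o['opening'])
```

```text
[ 5.83488407e+00 -4.93373232e+00 -3.77383022e+00  9.13286345e+01
  1.95816850e-02 -1.79951171e+02] [-1.79980562e+02  1.68749003e-01  5.78605449e+00] [0.47806888 0.04895247 0.19583987] 0.051076415640154346
```

Request:
play_rows(commands="0.7 -18 -104 0 -71;0.7 -18 -104 0 -71;0.7 -18 -104 0 -71;0.7 -18 -104 0 -71;0.7 -18 -104 0 -71;0.7 -18 -104 0 -71;0.7 -18 -104 0 -71;0.7 -18 -104 0 -71;0.7 -18 -104 0 -71;0.7 -18 -104 0 -71")

```text
time: 13.23
ee_pos: [0.4602, -0.0564, 0.1958]
tcp_rot: [-179.9, 0.2, -65.8]
wrist_force: [-0.3, -0.4, 0.2]
opening: 0.06
```

Request:
play_rows(commands="0.7 0 0 0 -71;0.7 0 0 0 -71;0.7 0 0 0 -71;0.7 0 0 0 -71;0.7 0 0 0 -71;0.7 0 0 0 -71;0.7 0 0 0 -71;0.7 0 0 0 -71;0.7 0 0 0 -71;0.7 0 0 0 -71")

```text
time: 14.07
ee_pos: [0.4602, -0.0563, 0.1958]
tcp_rot: [-180.0, 0.2, -136.8]
wrist_force: [-0.5, -0.6, 0.8]
opening: 0.0597
```

Request:
play_rows(commands="0.7 0 0 0 -33;0.7 0 0 0 -33;0.7 0 0 0 -33;0.7 0 0 0 -33;0.7 0 0 0 -33;0.7 0 0 0 -33")

```text
time: 14.57
ee_pos: [0.4602, -0.0563, 0.1958]
tcp_rot: [180.0, 0.2, -169.6]
wrist_force: [0.5, -0.4, -0.8]
opening: 0.0594
```

Run:
```python
from h import *
o=snap('wrist','w8.png');print(o['q'],o['tcp_rot'],o['ee_pos'],o['opening'],o['time'])
```

```text
[-7.00560391e+00 -7.58194852e+00 -6.19093816e+00  9.12182676e+01
  5.50236357e-02 -1.74180364e+01] [ 179.99920859    0.18129264 -169.58748578] [ 0.46020735 -0.05627629  0.19581262] 0.05937412818089942 14.5667
```

View pics/w8.png

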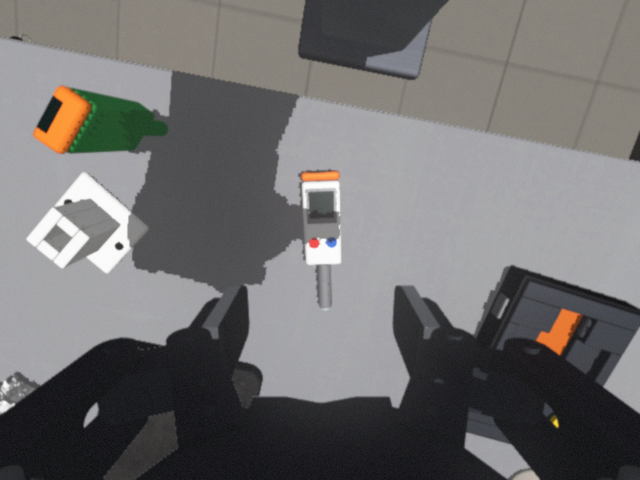

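Run:
```python
import cv2
cv2.imwrite('pics/w8c.png',cv2.resize(cv2.imread('pics/w8.png')[160:320,270:370],None,fx=5,fy=5,interpolation=cv2.INTER_CUBIC))
```

```text
(no output)
```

View pics/w8c.png

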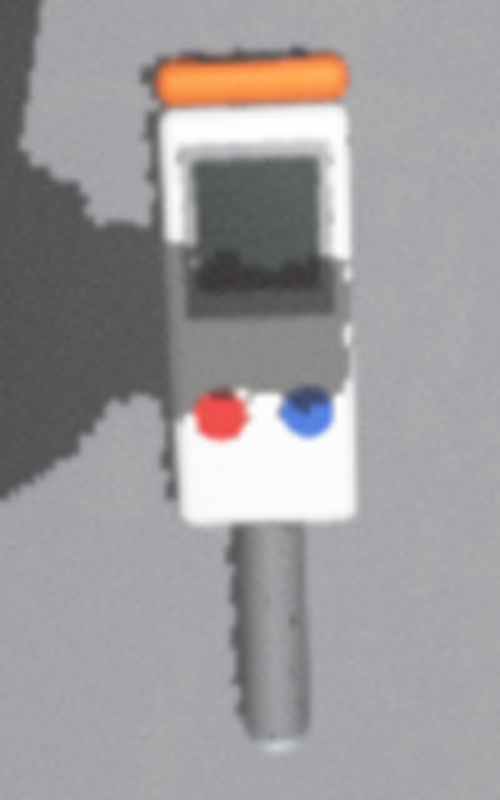

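```bash
python3 - <<'E'
from h import *
np.set_printoptions(precision=4,suppress=True)
pts=[(157,64),(347,54),(356,520),(183,522)]
# observation from same still state
Q=np.array([ray('wrist',(p[0]/5+270,p[1]/5+160),.018) for p in pts]);print(Q)
d=np.diff(np.vstack([Q,Q[:1]]),axis=0);print(np.linalg.norm(d,axis=1),np.degrees(np.arctan2(d[:,1],d[:,0])),Q.mean(0))
t=ray('wrist',(278/5+270,747/5+160),.009);m=(Q[0]+Q[1])/2;print(t,m,np.linalg.norm((t-m)[:2]),np.degrees(np.arctan2(*(t-m)[[1,0]])))
o=snap('top','t8.png')
E
python3 - <<'E'
import cv2
cv2.imwrite('pics/t8c.png',cv2.resize(cv2.imread('pics/full_t8.png')[200:320,190:370],None,fx=4,fy=4,interpolation=cv2.INTER_CUBIC))
E
```

```text
[[ 0.4241 -0.0794  0.018 ]
 [ 0.4162 -0.0471  0.018 ]
 [ 0.5    -0.0283  0.018 ]
 [ 0.5064 -0.06    0.018 ]]
[0.0332 0.0858 0.0323 0.0846] [ 103.6808   12.6022  -78.5684 -166.7916] [ 0.4617 -0.0537  0.018 ]
[ 0.5525 -0.033   0.009 ] [ 0.4202 -0.0632  0.018 ] 0.13577608033892657 12.878301636230699
```

View pics/t8c.png

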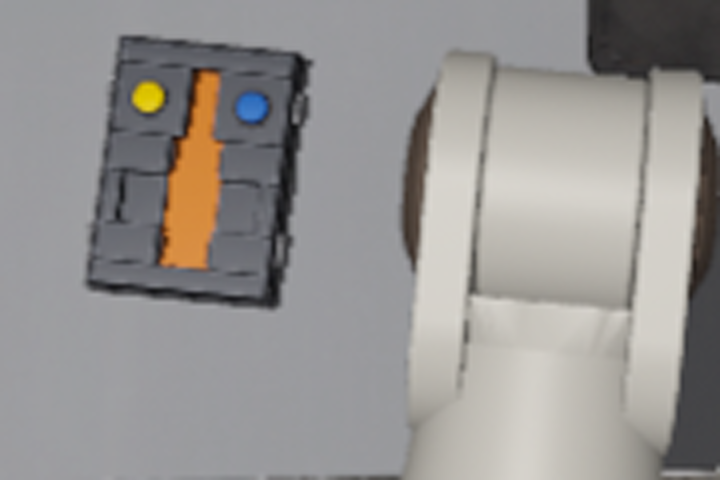

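Request:
play_rows(commands="0.7 1.5 2.6 -41 2.5;0.7 1.5 2.6 -82 2.5;0.7 1.5 2.6 -122 2.5;0.7 1.5 2.6 -155 2.5;0.7 1.5 2.6 -178 2.5;0.7 1.5 2.6 -188 2.5;0.7 1.5 2.6 -188 2.5;0.7 1.5 2.6 -188 2.5", force=40)

```text
time: 15.33
ee_pos: [0.4621, -0.0532, 0.0087]
tcp_rot: [-180.0, 0.2, -166.8]
wrist_force: [0.4, 0.8, 0.7]
opening: 0.06
```

Run:
```python
from h import *
o=snap('wrist','w9.png');print(o['tcp_rot'],o['ee_pos'],o['opening'],o['wrist_force'])
```

```text
[-179.9709767     0.19716625 -166.75756627] [ 0.46212915 -0.05324423  0.00867116] 0.05995872117846449 [0.42305945 0.78031242 0.71929891]
```

View pics/w9.png

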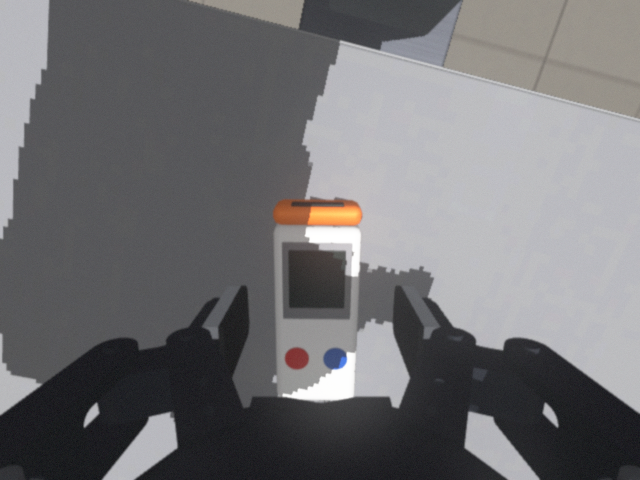

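Request:
play_rows(commands="0 0 0 0 0;0 0 0 0 0;0 0 0 0 0;0 0 0 0 0;0 0 0 0 0;0 0 0 0 0;0 0 0 0 0", force=40)

```text
time: 15.97
ee_pos: [0.4629, -0.0533, 0.0096]
tcp_rot: [-179.9, 0.3, -166.8]
wrist_force: [-0.6, 0.0, 7.1]
opening: 0.0324
```

Request:
play_rows(commands="0 0 0 10 0;0 0 0 30 0;0 0 0 60 0;0 0 0 90 0;0 0 0 90 0;0 0 0 90 0")

```text
time: 16.47
ee_pos: [0.463, -0.0532, 0.1003]
tcp_rot: [-179.9, 0.4, -166.8]
wrist_force: [-0.1, -0.1, -2.1]
opening: 0.0329
```

Run:
```python
from h import *
o=snap('wrist','w10.png');print(o['tcp_rot'],o['ee_pos'],o['opening'],o['wrist_force'],o['q'])
snap('scene','s10.png',(200,200,240,180),3)
```

```text
[-179.89671253    0.39357759 -166.79749258] [ 0.46300067 -0.05321142  0.10032345] 0.03294617640680301 [-0.10271181 -0.05650126 -2.11213847] [-6.57810074e+00 -7.51258869e+00 -1.66650780e+01  8.04422016e+01
  3.60000779e-02 -1.97801261e+01]
```

View pics/w10.png

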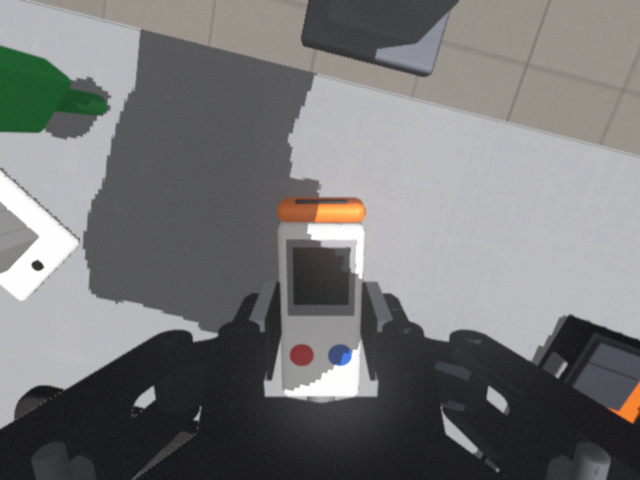

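View pics/s10.png

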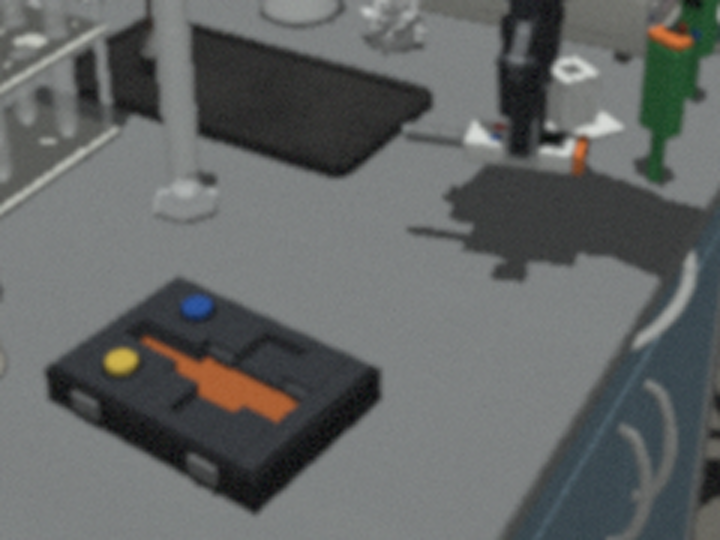

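Request:
play_rows(commands="0 20 20 40 -2;0 60 90 80 -8;0 167 233 150 -20.4;0 167 233 150 -20.4;0 167 233 150 -20.4;0 167 233 150 -20.4;0 167 233 150 -20.4;0 167 233 150 -20.4;0 167 233 150 -20.4;0 167 233 150 -20.4")

```text
time: 17.4
ee_pos: [0.6295, 0.1816, 0.2453]
tcp_rot: [-179.9, 0.0, 172.9]
wrist_force: [-0.1, 0.6, -1.6]
opening: 0.0324
```

Request:
play_rows(commands="0 0 0 0 0;0 0 0 0 0;0 0 0 0 0")

```text
time: 17.65
ee_pos: [0.628, 0.1788, 0.2476]
tcp_rot: [-180.0, 0.1, 172.7]
wrist_force: [-1.2, 0.5, -1.8]
opening: 0.0329
```

Run:
```python
from h import *
o=snap('wrist','w11.png');print(o['tcp_rot'],o['ee_pos'],o['opening'],o['wrist_force'],o['q'])
```

```text
[-1.79951863e+02  1.28340632e-01  1.72733472e+02] [0.62800997 0.17883225 0.24758879] 0.03291893145967032 [-1.20948351  0.53948658 -1.83837847] [ 1.59362243e+01  2.04852296e+01  3.02257894e+01  9.96415650e+01
 -9.48077020e-02  2.32027239e+01]
```

View pics/w11.png

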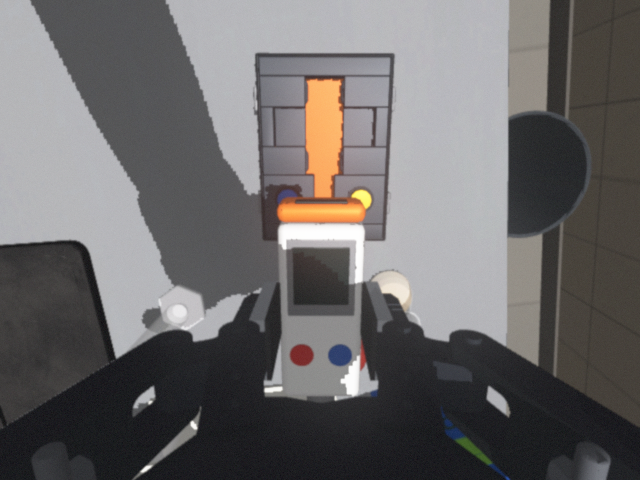

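Run:
```python
import cv2
im=cv2.imread('pics/w11.png')
cv2.imwrite('pics/w11c.png',cv2.resize(im[45:170,250:400],None,fx=5,fy=5,interpolation=cv2.INTER_CUBIC))
cv2.imwrite('pics/w11d.png',cv2.resize(im[150:250,250:400],None,fx=5,fy=5,interpolation=cv2.INTER_CUBIC))
```

```text
(no output)
```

View pics/w11c.png

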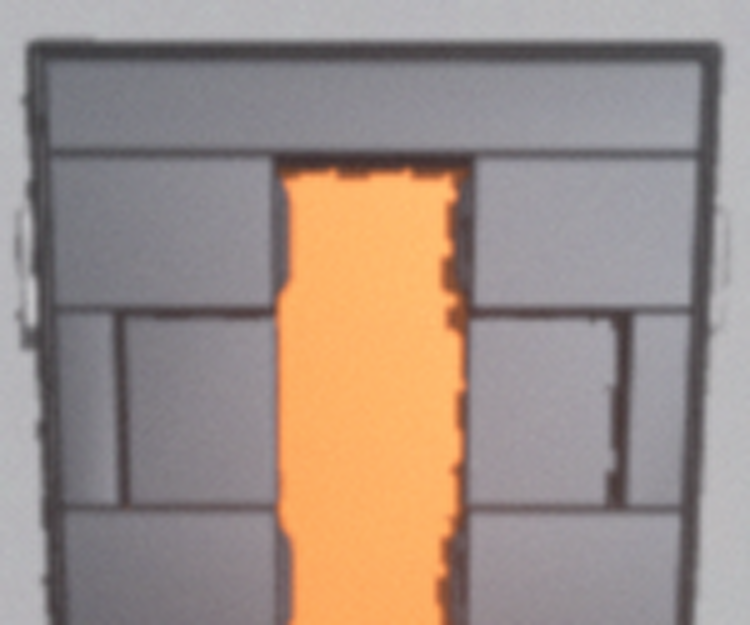

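View pics/w11d.png

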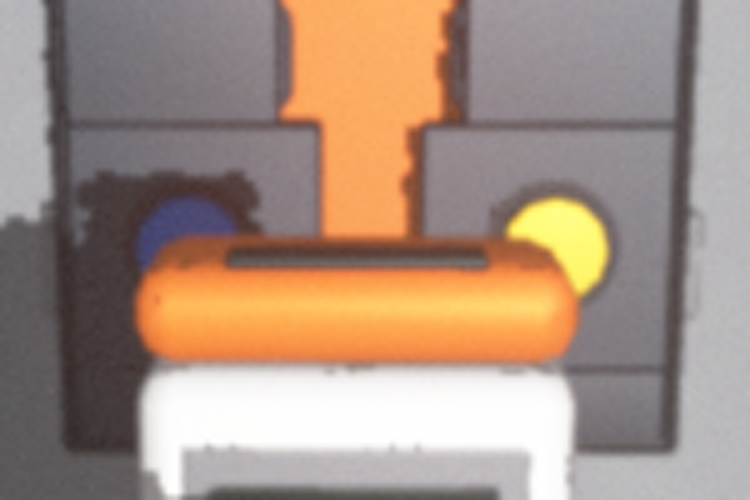

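```bash
cat >> h.py <<'E'
def tool(px,zt,o):  # wrist pixel -> tool-frame point at height zt above TCP (tool down)
    P=ray('wrist',px,o['ee_pos'][2]+zt,o); T=R.from_euler('xyz',o['tcp_rot'],degrees=True).as_matrix()
    return T.T@(P-o['ee_pos'])
E
python3 - <<'E'
from h import *
np.set_printoptions(precision=4,suppress=True)
o=get_obs()
c=lambda p:(p[0]/5+250,p[1]/5+45); d=lambda p:(p[0]/5+250,p[1]/5+150)
for z in(.03,):
    Q=np.array([ray('wrist',p,z,o) for p in [c((274,154)),c((473,154)),d((467,122)),d((279,122))]])
    e=np.diff(np.vstack([Q,Q[:1]]),axis=0);print('pocket',np.linalg.norm(e,axis=1),np.degrees(np.arctan2(e[:,1],e[:,0])),Q.mean(0))
    Q=np.array([ray('wrist',p,z,o) for p in [c((121,312)),c((628,312)),c((620,507)),c((126,507))]])
    e=np.diff(np.vstack([Q,Q[:1]]),axis=0);print('hollows',np.linalg.norm(e,axis=1),np.degrees(np.arctan2(e[:,1],e[:,0])),Q.mean(0))
    Q=np.array([ray('wrist',p,z,o) for p in [c((47,60)),c((700,60)),d((672,447)),d((72,447))]])
    e=np.diff(np.vstack([Q,Q[:1]]),axis=0);print('foam',np.linalg.norm(e,axis=1),np.degrees(np.arctan2(e[:,1],e[:,0])),Q.mean(0))
for n,p in dict(capL=d((137,290)),capR=d((578,290)),bodyL=d((142,385)),bodyR=d((572,385)),capend=d((357,268)),loL=(281.5,390),loR=(359,390),capEdge=d((357,362))).items():
    print(n,tool(p,.0084,o))
E
```

```text
pocket [0.0366 0.0896 0.037  0.0896] [ 82.7082  -7.0365 -97.2618 172.7078] [0.5492 0.1932 0.03  ]
hollows [0.0952 0.0355 0.0953 0.0355] [ 82.7173  -7.496  -97.2708 172.375 ] [0.5496 0.1932 0.03  ]
foam [0.1186 0.1715 0.1238 0.1716] [ 82.7029  -6.3395 -97.2397 171.9294] [0.5743 0.1899 0.03  ]
capL [ 0.0423 -0.0155 -0.0085]
capR [ 0.0423  0.0177 -0.0085]
bodyL [ 0.0349 -0.0154 -0.0085]
bodyR [ 0.0349  0.0175 -0.0085]
capend [ 0.044   0.0011 -0.0085]
loL [-0.0378 -0.0162 -0.0083]
loR [-0.0377  0.0175 -0.0083]
capEdge [ 0.0367  0.0011 -0.0085]
```

Request:
play_rows(commands="0 -35 6 -20 0.3;0 -65 11 -55 0.3;0 -77.7 13.4 -90 0.3;0 -77.7 13.4 -130 0.3;0 -77.7 13.4 -165 0.3;0 -77.7 13.4 -185 0.3;0 -77.7 13.4 -190 0.3;0 -77.7 13.4 -190 0.3;0 -77.7 13.4 -190 0.3;0 -77.7 13.4 -190 0.3")

```text
time: 18.53
ee_pos: [0.5522, 0.1935, 0.0602]
tcp_rot: [179.9, 0.3, 173.1]
wrist_force: [0.4, -0.0, -1.8]
opening: 0.0329
```

Run:
```python
from h import *
o=snap('wrist','w12.png');print(o['tcp_rot'],o['ee_pos'],o['opening'],o['wrist_force'],o['q'])
snap('scene','s12.png',(190,260,160,120),5)
```

```text
[179.93905041   0.3424057  173.06951554] [0.55221892 0.19345491 0.06020843] 0.03292934021138388 [ 0.3943019  -0.0133743  -1.82678485] [19.3537591   9.52654615 -3.83906752 76.30039221 -0.09697685 26.28377879]
```

View pics/w12.png

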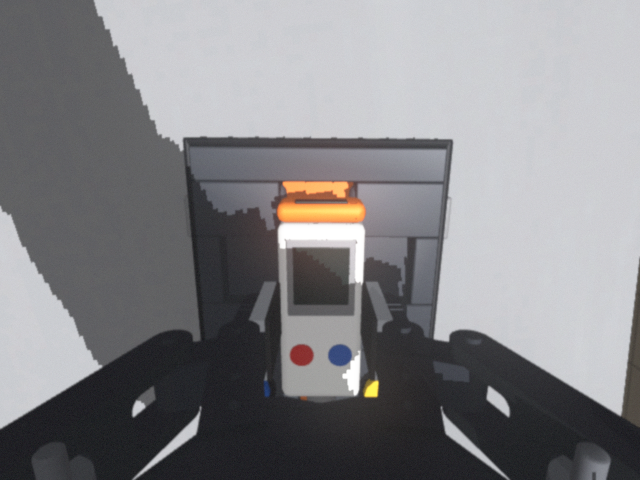

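View pics/s12.png

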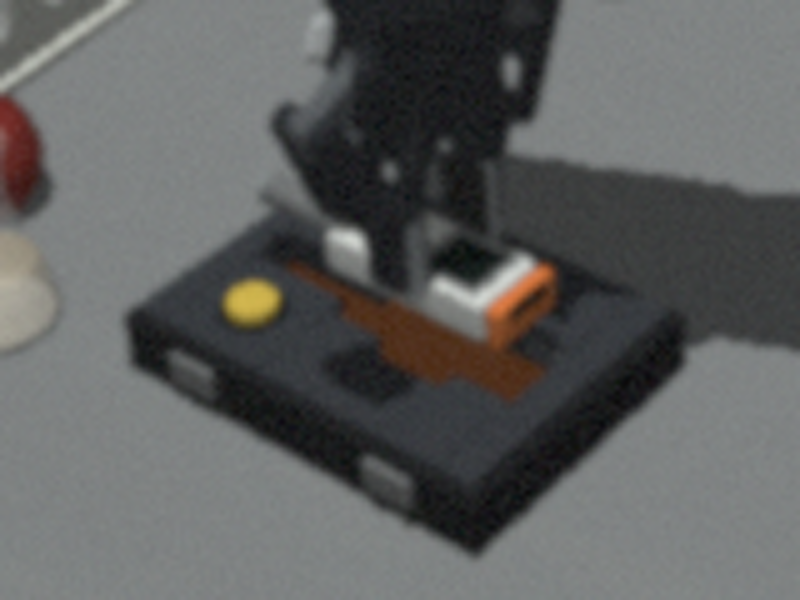

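Request:
play_rows(commands="0 0 0 -2 -0.2;0 0 0 -2 -0.2;0 0 0 -2 -0.2")

```text
time: 18.88
ee_pos: [0.5512, 0.1933, 0.056]
tcp_rot: [-180.0, 0.2, 172.9]
wrist_force: [0.5, 0.1, -2.4]
opening: 0.033
```

Run:
```python
from h import *
o=snap('wrist','w13.png',(250,160,160,120),5);print(o['tcp_rot'],o['ee_pos'],o['wrist_force'])
```

```text
[-1.79977918e+02  1.79561292e-01  1.72892238e+02] [0.55116477 0.19333432 0.05596536] [ 0.542666    0.11956321 -2.39094956]
```

View pics/w13.png

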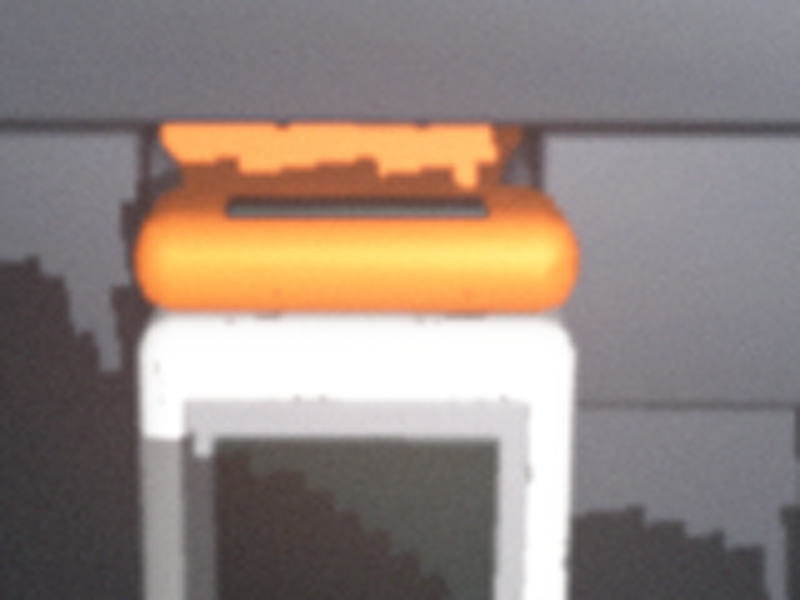

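Run:
```python
from h import *
np.set_printoptions(precision=4,suppress=True)
o=get_obs(); zt=.03-o['ee_pos'][2]
c=lambda p:(p[0]/5+250,p[1]/5+160)
for n,p,z in [('pL',(139,125),zt),('pR',(543,125),zt),('capL',(137,250),.0084),('capR',(578,250),.0084),('bL',(143,400),.0084),('bR',(573,400),.0084),('capend',(357,215),.0084)]:
    print(n,tool(c(p),z,o))
print('hollow top row',tool(c((700,403)),zt,o))
```

```text
pL [ 0.0471 -0.0192  0.0257]
pR [0.0471 0.0184 0.0257]
capL [ 0.0415 -0.0155 -0.0085]
capR [ 0.0415  0.0178 -0.0085]
bL [ 0.0298 -0.0154 -0.0085]
bR [ 0.0298  0.0178 -0.0085]
capend [ 0.0442  0.0011 -0.0085]
hollow top row [0.0203 0.0343 0.0258]
```

Request:
play_rows(commands="0 -1 -1.3 -5 0;0 -1 -1.3 -10 0;0 -1 -1.3 -14 0;0 -1 -1.3 -18 0;0 -1 -1.3 -20 0;0 -1 -1.3 -22 0;0 -1 -1.3 -22 0")

```text
time: 19.52
ee_pos: [0.5499, 0.192, 0.0337]
tcp_rot: [-180.0, 0.2, 172.9]
wrist_force: [-1.0, -0.9, 0.4]
opening: 0.0326
```

Run:
```python
from h import *
o=snap('wrist','w14.png',(250,160,160,120),5);print(o['tcp_rot'],o['ee_pos'],o['wrist_force'],o['torque'])
snap('scene','s14.png',(190,260,160,120),5)
```

```text
[-1.79972648e+02  1.55874369e-01  1.72894964e+02] [0.54994241 0.19200375 0.03371874] [-1.01905689 -0.87599863  0.41285545] [-0.1248137   0.26107236 -0.06698567]
```

View pics/w14.png

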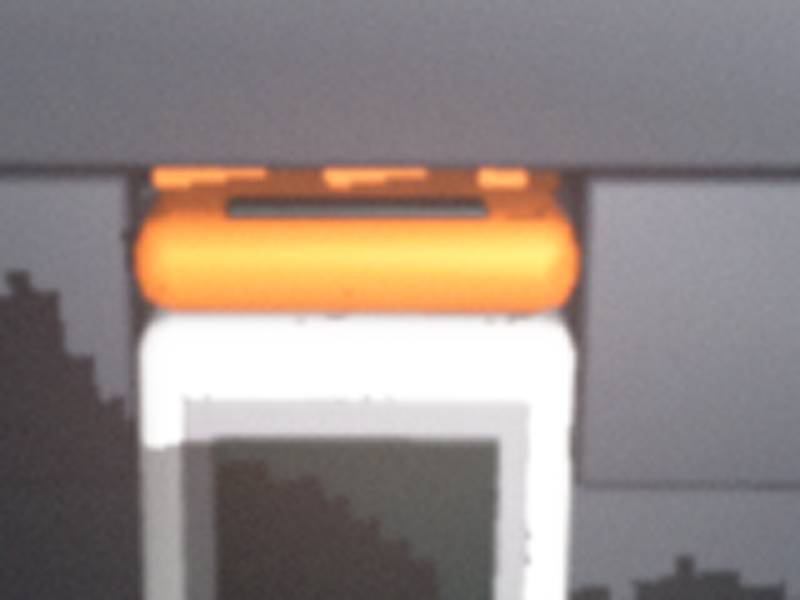

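View pics/s14.png

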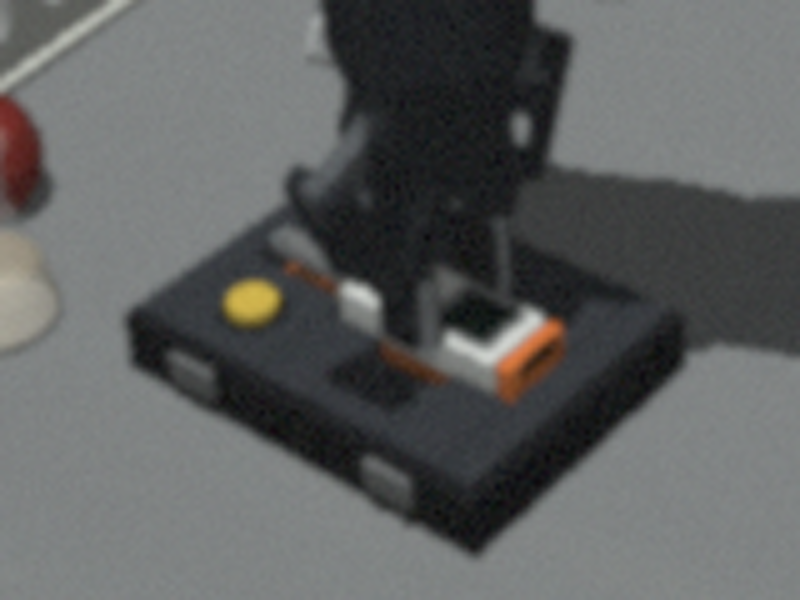

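Request:
play_rows(commands="0 0 -0.3 -2 0;0 0 -0.3 -4 0;0 0 -0.3 -6 0;0 0 -0.3 -6 0", force=60)

```text
time: 19.95
ee_pos: [0.551, 0.1919, 0.029]
tcp_rot: [180.0, 0.3, 172.9]
wrist_force: [-0.3, -1.3, 5.3]
opening: 0.0322
```

Request:
play_rows(commands="0 0 0 -1.5 0;0 0 0 -3 0;0 0 0 -4.5 0;0 0 0 -4.5 0")

```text
time: 20.28
ee_pos: [0.5512, 0.1919, 0.0246]
tcp_rot: [180.0, 0.3, 172.9]
wrist_force: [0.4, -0.9, 5.4]
opening: 0.0319
```

Run:
```python
from h import *
o=snap('wrist','w15.png',(250,160,160,120),5);print(o['tcp_rot'],o['ee_pos'],o['wrist_force'],o['torque'])
```

```text
[179.97238615   0.32935405 172.8846806 ] [0.55119945 0.19188367 0.02456425] [ 0.35555942 -0.87190447  5.39394257] [-0.1576411  -0.14666619 -0.02093681]
```

View pics/w15.png

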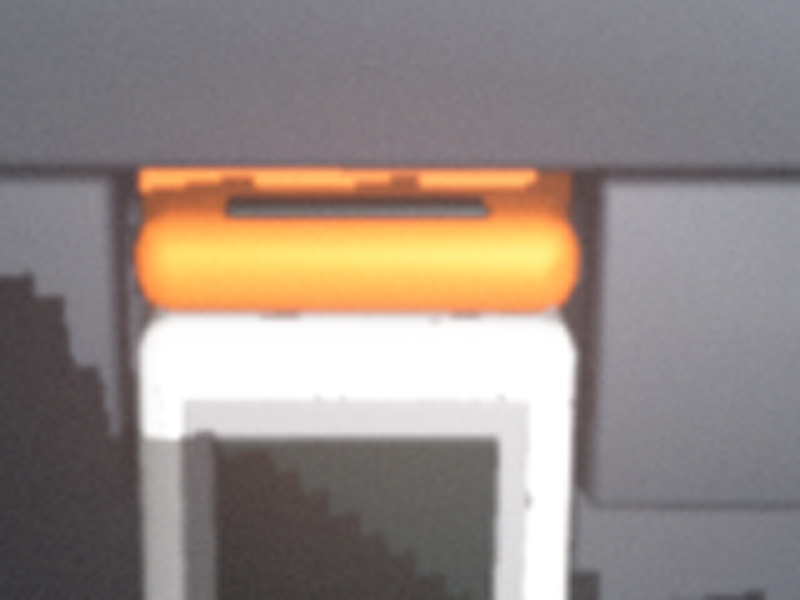

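Request:
play_rows(commands="0 0 0 -1 0;0 0 0 -2 0;0 0 0 -3 0;0 0 0 -3 0")

```text
time: 20.67
ee_pos: [0.5513, 0.1919, 0.0218]
tcp_rot: [180.0, 0.3, 172.9]
wrist_force: [-0.4, -0.5, 6.0]
opening: 0.0317
```

Run:
```python
from h import *
o=snap('wrist','w16.png');print(o['tcp_rot'],o['ee_pos'],o['wrist_force'],o['torque'])
```

```text
[179.96371383   0.34059863 172.88583686] [0.55126836 0.19193709 0.02180769] [-0.43917093 -0.47834798  5.99372369] [-0.2209757   0.00070544 -0.0160121 ]
```

View pics/w16.png

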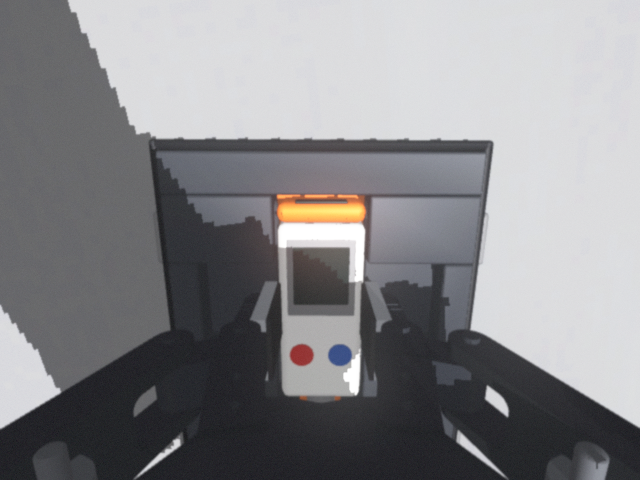

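Request:
play_rows(commands="0.55 0 0 0 0;0.55 0 0 0 0;0.55 0 0 0 0;0.55 0 0 0 0;0.55 0 0 10 0;0.55 0 0 30 0;0 0 0 40 0;0 0 0 40 0;0 0 0 40 0;0 0 0 40 0", force=40)

```text
time: 21.55
ee_pos: [0.5499, 0.1916, 0.0597]
tcp_rot: [-180.0, 0.1, 172.9]
wrist_force: [-0.3, 0.2, 0.2]
opening: 0.0007
```

Request:
play_rows(commands="0 0 0 0 0;0 0 0 0 0;0 0 0 0 0")

```text
time: 21.8
ee_pos: [0.5497, 0.1916, 0.0596]
tcp_rot: [-179.9, 0.1, 172.9]
wrist_force: [-0.1, -0.3, 0.0]
opening: 0.0002
```

Run:
```python
from h import *
o=snap('wrist','w17.png');print(o['tcp_rot'],o['ee_pos'],o['wrist_force'],o['opening'])
snap('scene','s17.png',(190,260,160,120),5)
```

```text
[-1.79946612e+02  1.14320939e-01  1.72893979e+02] [0.54974383 0.19157443 0.05959493] [-1.08618909e-01 -3.35638229e-01  1.48498435e-04] 0.00015279270680533495
```

View pics/w17.png

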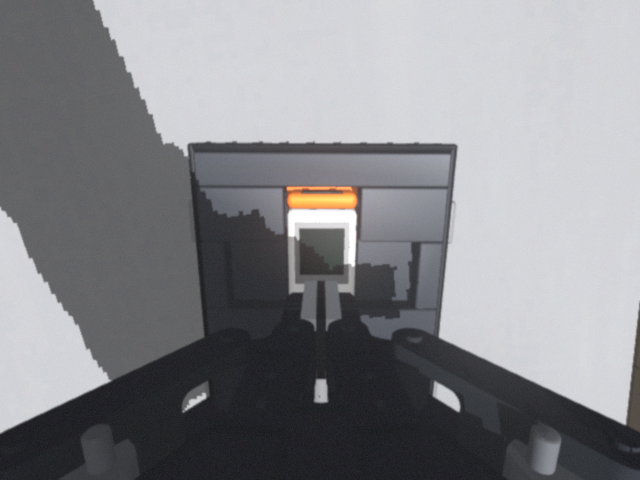

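View pics/s17.png

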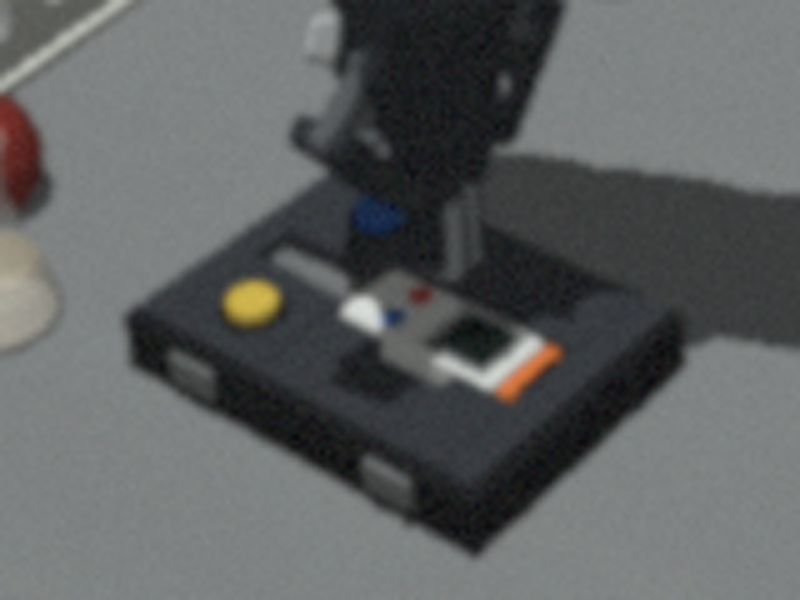

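Request:
play_rows(commands="0 0 0 -12 0;0 0 0 -20 0;0 0 0 -24 0;0 0 0 -26 0;0 0 0 -26 0")

```text
time: 22.32
ee_pos: [0.5496, 0.1915, 0.0333]
tcp_rot: [-179.9, 0.1, 172.9]
wrist_force: [-0.6, 0.2, -0.5]
opening: 0.0
```

Request:
play_rows(commands="0 0 0 -1 0;0 0 0 -2 0;0 0 0 -3 0;0 0 0 -3 0")

```text
time: 22.65
ee_pos: [0.5501, 0.1917, 0.0313]
tcp_rot: [-180.0, 0.2, 172.9]
wrist_force: [0.4, -0.3, -0.5]
opening: -0.0005
```

Request:
play_rows(commands="0 0 0 -1 0;0 0 0 -2 0;0 0 0 -3 0;0 0 0 -3 0;0 0 0 -3 0")

```text
time: 23.07
ee_pos: [0.5503, 0.1918, 0.0301]
tcp_rot: [180.0, 0.2, 172.9]
wrist_force: [-4.9, -2.1, 12.8]
opening: -0.0002
```

Request:
play_rows(commands="0 0 0 -1 0;0 0 0 -2 0;0 0 0 -2 0;0 0 0 -2 0")

```text
time: 23.4
ee_pos: [0.5504, 0.1919, 0.03]
tcp_rot: [180.0, 0.3, 172.9]
wrist_force: [-11.4, -3.9, 27.0]
opening: 0.0001
```

Request:
play_rows(commands="0 0 0 -1 0;0 0 0 -2 0;0 0 0 -2 0;0 0 0 -2 0")

```text
time: 23.73
ee_pos: [0.5504, 0.1919, 0.0299]
tcp_rot: [179.9, 0.4, 172.9]
wrist_force: [-17.8, -5.3, 41.7]
opening: -0.0001
```

Request:
play_rows(commands="0 0 0 10 0;0 0 0 40 0;0 20 0 80 0;0 50 0 120 0;0 78 -13 150 0;0 78 -13 190 0;0 78 -13 215 0;0 78 -13 215 0;0 78 -13 215 0;0 78 -13 215 0")

```text
time: 24.57
ee_pos: [0.6281, 0.1787, 0.2387]
tcp_rot: [-180.0, 0.1, 172.9]
wrist_force: [-0.0, -0.2, 0.3]
opening: -0.0001
```

Run:
```python
from h import *
o=snap('wrist','w18.png',(240,30,170,210),4);print(o['tcp_rot'],o['ee_pos'],o['wrist_force'],o['opening'])
snap('scene','s18.png',(190,260,160,120),5)
```

```text
[-1.79961669e+02  1.49930348e-01  1.72891823e+02] [0.62812791 0.17869608 0.23872687] [-0.03743463 -0.18254942  0.27318714] -9.306219623296138e-05
```

View pics/w18.png

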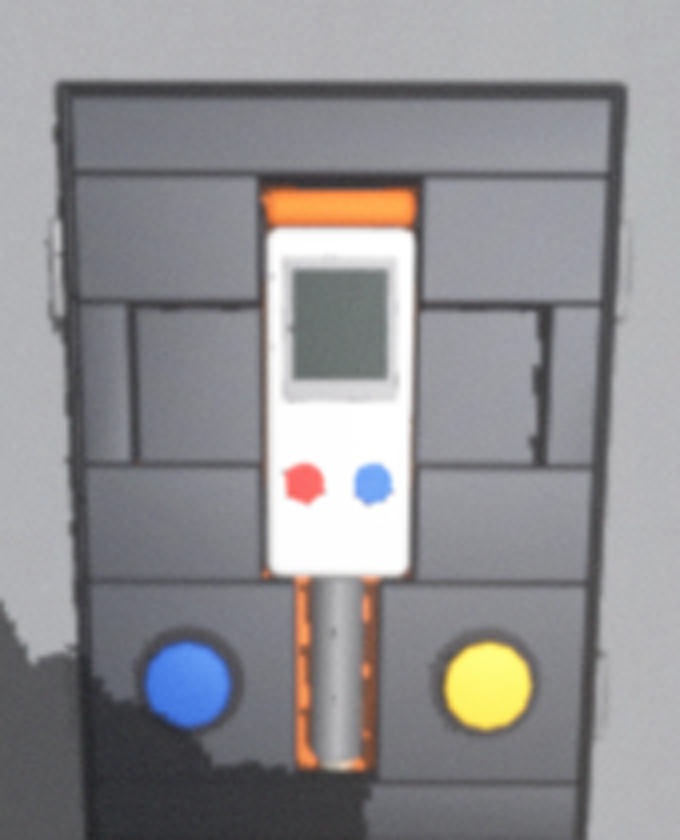

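View pics/s18.png

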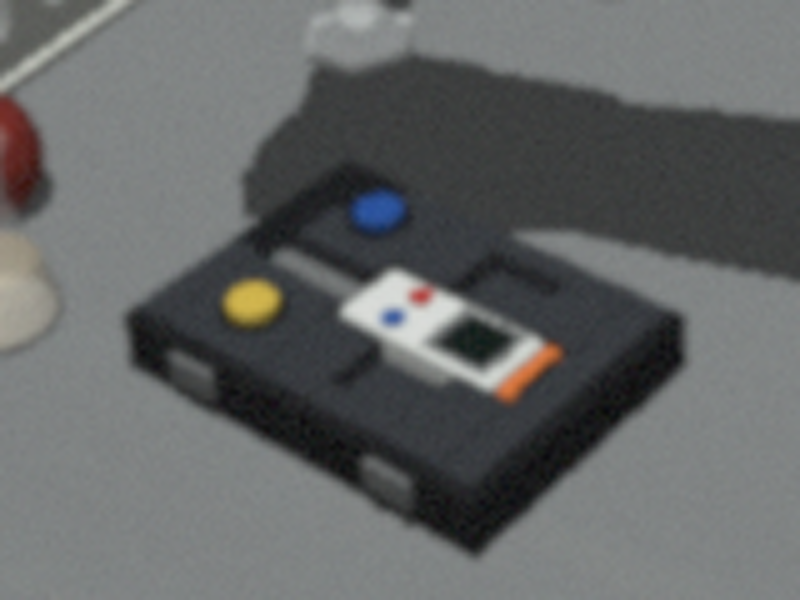

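Run:
```python
from h import *
np.set_printoptions(precision=4,suppress=True)
o=get_obs(); c=lambda p:(p[0]/4+240,p[1]/4+30)
P={k:ray('wrist',c(p),.03,o)[:2] for k,p in dict(capL=(265,190),capR=(418,190),loL=(269,577),loR=(410,577),pL=(261,174),pR=(423,174),qL=(264,580),qR=(414,580)).items()}
for k in P: print(k,P[k])
n=lambda a,b:np.linalg.norm(P[a]-P[b])
print('w cap',n('capL','capR'),'w low',n('loL','loR'),'len',n('capL','loL'),n('capR','loR'),'pocket',n('pL','pR'),n('qL','qR'),n('pL','qL'))
m=sum(P[k] for k in('capL','capR','loL','loR'))/4; q=sum(P[k] for k in('pL','pR','qL','qR'))/4
a=np.radians(-7.2);u=np.array([np.cos(a),np.sin(a)]);v=np.array([-u[1],u[0]]);print('off along/across',(m-q)@u,(m-q)@v)
for k,i in(('flask',(.7305,.2378,.02)),('cyl',(.7267,.0014,.01))): print(k,proj('scene',i),proj('wrist',i,o))
snap('top','t18.png',(190,130,160,150),4)
snap('scene','s19.png')
```

```text
capL [0.5047 0.1812]
capR [0.5089 0.2152]
loL [0.5896 0.1707]
loR [0.5938 0.2042]
pL [0.5013 0.1808]
pR [0.5058 0.2167]
qL [0.5902 0.1694]
qR [0.5946 0.205 ]
w cap 0.03424033032438452 w low 0.033708363364160276 len 0.08555187518574547 0.08552905342304404 pocket 0.03615890392732009 0.035879011469442806 0.08956410401469912
off along/across 0.0012965186108565853 1.1090483668171778e-05
flask [191.5576 314.6476] [386.7899 297.2062]
cyl [261.6198 264.3244] [174.7429 314.2488]
```

View pics/s19.png

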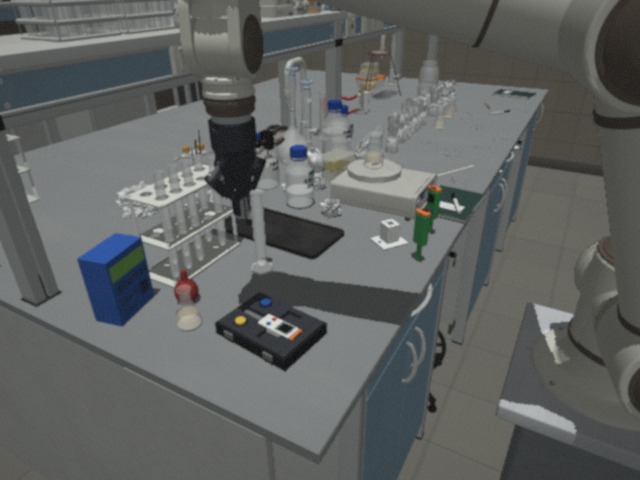

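```bash
python3 -c "
from workcell import *
print(get_obs()['time'],job_done())"
```

```text
the job is handed in; nothing more can be done
24.7667 None
```

The meter is in the foam cutout, display up and flush, and I handed the job in at 24.8 s. No verdict came back.

**What I did:** I gripped the meter by the cap and lifted it out of the stand. I tipped it onto its back by resting the probe tip on the worktop and swinging the cap down, then let go with it lying flat, display up. I took it again at mid-body, lowered it into the cutout past the ribs, let go, and pushed it down at the middle with the shut fingers.

**Last checks:**
- **Depth:** while I was pressing, the tool stopped firmly at 30 mm, which is the foam's height.
- **Position:** the wrist picture puts the meter's centre about 1.3 mm toward the probe end and 0 mm across. Its face measures about 34 x 85.5 mm, which matches lying flush and level.
- **Flask and cylinder:** they show no visible shift in the last scene picture. I compared by eye only, with no fresh position measurement.

**What went off plan:**
- **Wrist limit:** while carrying the upright meter I ran the last wrist joint into its limit, which left the tool tilted 3.5°. The meter was laid down with that tilt still there. I removed it after letting go and before taking the meter again.
- **Final push:** it reached 41.7 N downward, more than the 10 to 25 N the ribs need. That was through the fingertips, and the 40 N limit in the task is for the arm and the gripper's body.

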